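# Grade the trinket boxes on the display block

## Task

Line up the four round black-and-brass trinket boxes on the dark wooden display block in order of width: the widest on the brass ring next to the brass knob, then each narrower one on the next ring, so that the narrowest is farthest from the knob. Stand each box upright, lid up, centred on its own ring, and let go of it.

Things in the scene. Friction and masses are not known exactly. Their poses are not given: they have to be found in the camera images.
- widest (a point): The widest of four loose round trinket boxes, alike but for width (54, 44, 34, 24 mm): blackened steel, brass flower inlay on the lid, standing on the bench. A closed solid cylinder, diameter 54 mm, 32 mm tall, smooth upright sides, 35 to 280 g. The point is its centre, 16 mm above its underside; z points up out of the lid. An amber jar and a square steel block stand among the boxes.
- second (a point): The second widest of four loose round trinket boxes, alike but for width (54, 44, 34, 24 mm): blackened steel, brass flower inlay on the lid, standing on the bench. A closed solid cylinder, diameter 44 mm, 32 mm tall, smooth upright sides, 35 to 280 g. The point is its centre, 16 mm above its underside; z points up out of the lid. An amber jar and a square steel block stand among the boxes.
- third (a point): The third widest of four loose round trinket boxes, alike but for width (54, 44, 34, 24 mm): blackened steel, brass flower inlay on the lid, standing on the bench. A closed solid cylinder, diameter 34 mm, 32 mm tall, smooth upright sides, 35 to 280 g. The point is its centre, 16 mm above its underside; z points up out of the lid. An amber jar and a square steel block stand among the boxes.
- narrowest (a point): The narrowest of four loose round trinket boxes, alike but for width (54, 44, 34, 24 mm): blackened steel, brass flower inlay on the lid, standing on the bench. A closed solid cylinder, diameter 24 mm, 32 mm tall, smooth upright sides, 35 to 280 g. The point is its centre, 16 mm above its underside; z points up out of the lid. An amber jar and a square steel block stand among the boxes.
- ring_a: Thin brass ring, 62 mm across, inlaid flush in the flat top of the fixed dark wooden display block (22 mm high, 76 mm across, 400 mm long); first from the right-hand (-y) end. Four equal rings in a straight row, 72 mm apart. Origin: ring's centre on the block's top; x across the block away from the robot, y along it, z up.
- ring_b: Thin brass ring, 62 mm across, inlaid flush in the flat top of the fixed dark wooden display block (22 mm high, 76 mm across, 400 mm long); second from the right. Four equal rings in a straight row, 72 mm apart. Origin: ring's centre on the block's top; x across the block away from the robot, y along it, z up.
- ring_c: Thin brass ring, 62 mm across, inlaid flush in the flat top of the fixed dark wooden display block (22 mm high, 76 mm across, 400 mm long); third from the right. Four equal rings in a straight row, 72 mm apart. Origin: ring's centre on the block's top; x across the block away from the robot, y along it, z up.
- ring_d: Thin brass ring, 62 mm across, inlaid flush in the flat top of the fixed dark wooden display block (22 mm high, 76 mm across, 400 mm long); fourth from the right. Four equal rings in a straight row, 72 mm apart. Origin: ring's centre on the block's top; x across the block away from the robot, y along it, z up.
- knob: Small turned brass knob, 34 mm high and 30 mm across, fixed upright on the top of the display block at one end, which may be either end; it stands in line with the rings, 70 mm from the centre of the nearest ring. The other end has only a flat dark screw head. The origin is the centre of its foot on the block's top.
Mind the look-alikes: they are no part of the job. What is shaped like the part that bears narrowest but red is not meant. Leave any pink look-alike of the part that bears second alone.

How it is judged (in metres and radians):
At the end, for the whole second after the job is handed in: Widest box on the ring next to the knob, then in order of width to the narrowest on the farthest ring; each centre within 12 mm horizontally of its ring's centre and 11 to 22 mm above the block's top, lid up within 0.12 rad of upright, slower than 0.02 m/s (((horizontal distance between knob and ring_a below 0.1 m and horizontal distance between widest and ring_a below 0.012 m and horizontal distance between second and ring_b below 0.012 m and horizontal distance between third and ring_c below 0.012 m and horizontal distance between narrowest and ring_d below 0.012 m) or (horizontal distance between knob and ring_d below 0.1 m and horizontal distance between widest and ring_d below 0.012 m and horizontal distance between second and ring_c below 0.012 m and horizontal distance between third and ring_b below 0.012 m and horizontal distance between narrowest and ring_a below 0.012 m)) and angle between each of widest, second, third, narrowest's own z axis and vertical below 0.12 rad and z of widest in the frame of ring_a between 0.011 and 0.022 m and linear speed of each of box_widest, box_second, box_third, box_narrowest below 0.02 m/s and z of second in the frame of ring_a between 0.011 and 0.022 m and z of third in the frame of ring_a between 0.011 and 0.022 m and z of narrowest in the frame of ring_a between 0.011 and 0.022 m); the robot touches nothing.
It also fails if it takes over 99 s, if anything falls off the work surface, if the arm or the gripper's body presses on something with over 40 N, if the wrist force passes 120 N, or if a joint passes its speed limit or range.

## Robot

A 7-joint arm with a two-finger parallel gripper is mounted at the origin on the work surface. World frame = base frame: x ahead of the robot, y to its left, z up, the work surface at z = 0. Lengths are in mm, angles in degrees, forces in N, time in s.
With the tool pointing down it reaches from about 375 to 925 mm from the base axis. Payload 3.1 kg.
Tool frame: the origin (TCP) lies midway between the tips of the shut fingers; the grasp point (between the pads) lies 19 mm behind it; z points along the fingers, y is the line along which they close (so a half turn about z gives the same grasp; the last joint's range is limited). The gripper opens to 85 mm and grips with 20 to 120 N. Pads are 22 mm wide; open, the fingers measure 114 mm over their backs; the gripper's body (76 mm by 85 mm) begins 54 mm behind the grasp point. The pads swing forward as they close: fully open they stand 13 mm farther back than shut.
Start: joints at [-82.036, 21.939, 2.515, 91.553, -1.026, 66.532, -2.859], TCP at [152.462, 631.869, 231.269] pointing down, gripper open.
Joint ranges: [-149.38, 149.38], [-23.57, 123.04], [-84.95, 90], [0, 143.3], [-89.99, 269.99], [3.08, 112.72], [-163.45, 163.45]. Speed limits (degrees/s): [159.86, 159.86, 180, 180, 180, 180, 180].

## Interface

Orientations are given as a 3x3 rotation matrix whose columns are the frame's x, y, z axes.
In Python, from workcell import env gives the robot as it stands.
- The arm moves only by the tool apply_moves, never from a script. Its argument "series" is a list of rows, each a list of 7 numbers: the shift along the tool's x, y, z in mm, then the turn, a rotation vector about the tool's x, y, z in rad, then the finger opening in mm, from 0 to 85.4. A call has exactly 5 rows; each row is the pose to reach, as a shift and turn from the pose commanded when the call began, along the tool's axes at that moment; what a row does not reach only later rows make up. A row lasts 1/8 s, in which the tool goes at most 62.5 mm and 10.7 degrees, less where a joint would pass 70% of its speed; a pose out of reach is approached as far as the arm can. A call with a gripper value outside its range is refused whole. The fingers move at their own pace and stop on an object; "squeeze" is the grip in N (left out, the last holds). Time passes only in rows, so rows that repeat a pose let the fingers close, or fill a call up. It gives the time, the measured TCP pose, the force, the opening and the grip force at its end, in the units of the state.
- env.read_state(): the state, without advancing time (a new reading comes with each control period).
- env.grab_frame(name): name is "scene" or "top"; returns a dict with "color" (420x560x3 uint8, red, green, blue), "z_map" (420x560 float32, mm along the optical axis (not along the pixel's ray), 0 where there is no reading), "fx", "fy", "cx", "cy" (pixels), "rvec" (rotation vector, rad) and "tvec" (3), from world to camera coordinates, as OpenCV has them. Camera axes: x right, y down, z forward; pixel columns grow to the right and rows downward; lengths in mm; the calibration is good to about 2 mm. A picture is of the moment at which its call begins.
- env.finish_job(): hands the job in; it is judged then, once.
Trained networks look in a picture, given as the dict that the camera call returned (one of the last four; its "shot" number tells which), for a name from the list of things; names that differ only in an ending like _2 or _b are one class to them, and where a whole thing is asked for, a point or a joint stands for the part that bears it (a point fixed in the world has none). Each returns a list of dicts, best first, with "score" (0 to 1); they miss things now and then, are a little off and sometimes report something else, mostly with a low value. They report only what shows in the picture. A call takes as long as a camera call. They do not tell look-alikes from the thing itself.
- env.silhouettes(target, picture): "region" (420x560 bool, what is visible of it) and "location" ([column, row] in pixels, amid what is visible of it).
The state is a dict: "time": time; "q": joint angles; "joint_velocities": joint speeds; "tau": joint torques, N m; "tool_pos": TCP position; "ee_rot": TCP orientation; "ft_force": force on the tool from outside, world axes, zero at the start; "moment": the same for the moment, N m; "gripper_width": finger opening in mm; "grasp_force": force on a finger pad.
Only numpy, scipy, OpenCV 4.12 (cv2) and the standard library are available. Lean on these libraries where they do the work, as an engineer would, in place of code of your own. Each camera call takes 0.05 s, during which the arm holds its last target. There are 200 camera calls.

## Working session

There is one attempt and no reset: what is moved stays moved. The work goes in short steps, Python scripts to look and compute and a tool call to move; the robot and the scene stay as the last step left them, time stands still between calls to the robot, and variables do not carry over. Pictures are saved under pics/ and viewed, at most 14 in all, crops included, and the job is handed in when it is done.

Besides the shell and the picture viewer there is one more tool, called after "Emit:" by a JSON object that holds its "name" and its "arguments", one argument or row to a line. apply_moves: Moves the arm, as the interface text tells. Its arguments: {"type":"object","properties":{"series":{"type":"array"},"squeeze":{"type":"number"}},"required":["series"]}

```bash
mkdir -p pics; cat > h.py <<'E'
import numpy as np, cv2
from workcell import env
def cloud(p):
    z=p["z_map"]; v,u=np.mgrid[:z.shape[0],:z.shape[1]]
    c=np.stack([(u-p["cx"])/p["fx"]*z,(v-p["cy"])/p["fy"]*z,z],-1)
    R=cv2.Rodrigues(np.array(p["rvec"],float))[0]
    w=(c-np.array(p["tvec"],float).ravel())@R
    w[z<=0]=np.nan
    return w
def save(p,n): cv2.imwrite("pics/"+n,cv2.cvtColor(p["color"],cv2.COLOR_RGB2BGR))
E
python3 - <<'E'
from h import *
for n in("top","scene"):
    p=env.grab_frame(n); save(p,n+"0.png"); w=cloud(p)
    print(n,p["tvec"],p["rvec"])
    for t in("widest","second","third","narrowest","knob","ring_a"):
        for d in env.silhouettes(t,p):
            q=w[d["region"]]; q=q[~np.isnan(q[:,0])]
            if len(q)==0: continue
            zt=np.percentile(q[:,2],90); s=q[q[:,2]>zt-5]
            c,r=cv2.minEnclosingCircle(s[:,:2].astype(np.float32))
            print(t,round(d["score"],2),np.round(d["location"]),"c",np.round(c,1),"r",round(r,1),"z",round(zt,1),"med",np.round(np.median(s,0),1),len(s))
s=env.read_state();print(s["time"],s["tool_pos"],s["ee_rot"],s["gripper_width"])
E
```

```text
top [ 15.10302718 530.55276564 937.47514044] [ 2.19395545 -2.22265412  0.08097812]
widest 0.56 [251. 239.] c [465.4  69.2] r 26.7 z 34.3 med [465.2  68.5  32.1] 487
second 0.85 [139. 273.] c [396.9 294.8] r 21.5 z 34.0 med [397.  294.8  32. ] 319
second 0.61 [107. 277.] c [388.1 374.6] r 21.1 z 34.3 med [388.2 374.   32.4] 305
third 0.61 [314. 251.] c [430.8 -68.2] r 16.4 z 34.2 med [431.5 -68.1  32.3] 188
narrowest 0.71 [389. 278.] c [ 377.7 -226.9] r 10.8 z 34.1 med [ 378.2 -226.2   32.1] 80
narrowest 0.58 [439. 255.] c [ 420.9 -340. ] r 11.1 z 33.3 med [ 421.  -339.4   31.9] 79
knob 0.6 [197. 169.] c [617.5 182.3] r 12.3 z 54.7 med [616.8 182.2  53.2] 90
ring_a 0.75 [228. 162.] c [630.2 114.4] r 30.9 z 24.4 med [631.  114.2  22.3] 602
ring_a 0.59 [325. 143.] c [668.6 -98.4] r 31.4 z 24.4 med [668.3 -98.3  22.4] 602
ring_a 0.57 [290. 152.] c [655.7 -27.2] r 31.1 z 24.3 med [656.2 -26.7  22.3] 610
scene [-393.09127764 -213.30999207 1321.45177341] [ 2.27599364  0.87014327 -0.32988544]
widest 0.73 [275. 195.] c [467.2  68.5] r 26.2 z 34.1 med [467.8  67.9  32.7] 258
second 0.82 [313. 
[... 499 characters left out ...]
west 0.29 [225. 217.] c [432.  -67.6] r 17.3 z 33.7 med [432.5 -68.4  32.4] 127
knob 0.53 [355. 192.] c [619.3 183.8] r 11.7 z 55.2 med [619.7 182.4  54.2] 53
knob 0.18 [325. 235.] c [642.4  43.6] r 32.3 z 24.9 med [643.3  43.7  23.1] 433
ring_a 0.9 [293. 279.] c [668.8 -96.4] r 32.1 z 24.9 med [669.5 -97.5  23.2] 591
ring_a 0.61 [310. 260.] c [656.7 -25.5] r 32.2 z 24.6 med [657.1 -26.7  22.9] 523
ring_a 0.58 [322. 236.] c [644.2  46.1] r 33.0 z 24.9 med [643.5  44.5  23.1] 455
0.7 [152.49914372 631.86894588 231.33383666] [[-9.72100992e-01  2.34562703e-01  1.63365441e-05]
 [ 2.34562704e-01  9.72100990e-01  6.17934642e-05]
 [-1.38632872e-06  6.39014318e-05 -9.99999998e-01]] 85.62969981155487
```

View pics/top0.png

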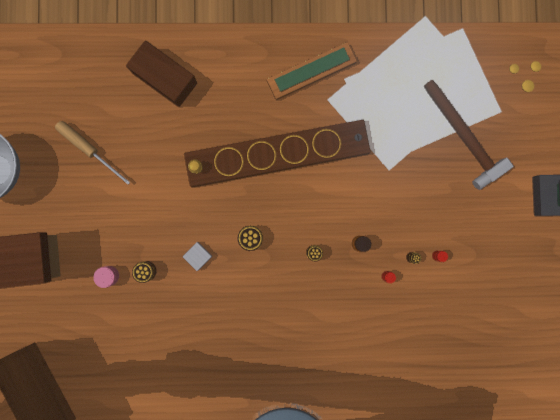

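View pics/scene0.png

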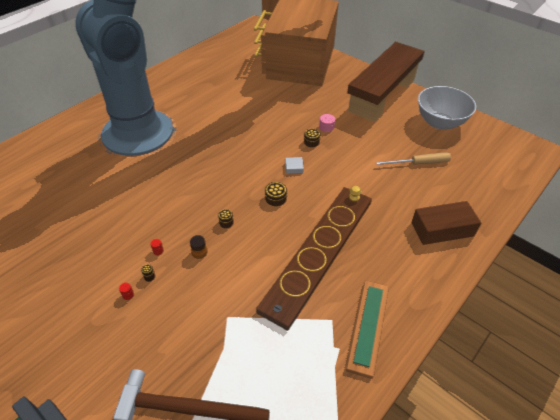

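The top view shows the knob at (195,167), so the row runs widest on ring_d to narrowest on ring_a. The widest box is at (250,238), the second at (143,272), the third at (315,253) and the narrowest at (415,258). The pink box at (105,277) and the red ones at (389,277) and (441,256) are decoys, and the dark jar is at (362,243). The scene view agrees. I'll close the gripper across the block and start with the second box.

Emit:
{"name": "apply_moves", "arguments": {
  "series": [
    [-45,-38.5,11,0,0,0.165,60],
    [-90,-77,23,0,0,0.33,60],
    [-135,-115,34,0,0,0.495,60],
    [-181,-154,45,0,0,0.66,60],
    [-226,-193,57,0,0,0.825,60]
  ],
  "squeeze": 40
}}

```text
time: 1.32
tool_pos: [328.2, 389.9, 174.5]
ee_rot: [[-0.483, 0.876, 0.001], [0.876, 0.483, 0.001], [0.001, 0.001, -1.0]]
ft_force: [0.5, 0.2, 0.8]
gripper_width: 59.9
grasp_force: 0.0
```

```bash
cat >> h.py <<'E'
G=dict(widest=(466.3,69),second=(397,295),third=(431.7,-68),narrowest=(419.2,-283.5),a=(668.5,-98),b=(656,-27),c=(643.2,44.2),d=(630.4,115))
from scipy.spatial.transform import Rotation as Ro
def to(n,z):
    s=env.read_state(); R=np.array(s["ee_rot"]); t=np.array([*G[n],z])-s["tool_pos"]
    y=np.array([.984,.176,0]);y/=np.linalg.norm(y);zz=np.array([0,0,-1.]);T=np.stack([np.cross(y,zz),y,zz],1)
    print(round(s["time"],2),"pos",np.round(s["tool_pos"],1),"shift",np.round(R.T@t,1),"turn",np.round(Ro.from_matrix(R.T@T).as_rotvec(),3),"w",round(s["gripper_width"],1),"F",np.round(s["ft_force"],1),"g",s["grasp_force"])
E
python3 - <<'E'
from h import *
p=env.grab_frame("top"); w=cloud(p)
m=(np.hypot(w[...,0]-419.2,w[...,1]+283.5)<25)&(w[...,2]>25)
c,r=cv2.minEnclosingCircle(w[m][:,:2].astype(np.float32)); print("narrow",c,r,m.sum())
to("second",100)
E
```

```text
narrow (417.8155517578125, -283.2640380859375) 11.765697479248047 103
1.38 pos [333.6 379.5 172.4] shift [-103.8   16.6   73.2] turn [-0.001  0.008  0.31 ] w 59.8 F [ 2.  -5.9 -0.9] g 0.0
```

Emit:
{"name": "apply_moves", "arguments": {
  "series": [
    [-39,5,24,0,0,0.11,60],
    [-79,10,49,0,0,0.22,60],
    [-118,15,74,0,0,0.33,60],
    [-118,15,74,0,0,0.33,60],
    [-118,15,74,0,0,0.33,60]
  ]
}}

```text
time: 2.0
tool_pos: [397.5, 296.4, 100.6]
ee_rot: [[-0.179, 0.984, 0.0], [0.984, 0.179, 0.001], [0.001, 0.0, -1.0]]
ft_force: [-1.3, 0.7, 1.1]
gripper_width: 60.2
grasp_force: 0.0
```

```bash
python3 -c "
from h import *
to('second',4)"
```

```text
2.0 pos [397.5 296.4 100.6] shift [-1.4 -0.7 96.6] turn [ 0.    -0.001  0.003] w 60.2 F [-1.3  0.7  1.1] g 0.0
```

Emit:
{"name": "apply_moves", "arguments": {
  "series": [
    [-1,0,40,0,0,0,60],
    [-1,-0.5,75,0,0,0,60],
    [-1,-0.5,90,0,0,0,60],
    [-1,-0.5,96,0,0,0,60],
    [-1,-0.5,96,0,0,0,60]
  ]
}}

```text
time: 2.62
tool_pos: [397.6, 295.4, 4.9]
ee_rot: [[-0.179, 0.984, 0.001], [0.984, 0.179, 0.001], [0.001, 0.001, -1.0]]
ft_force: [-0.1, 0.1, -0.2]
gripper_width: 59.4
grasp_force: 0.0
```

Emit:
{"name": "apply_moves", "arguments": {
  "series": [
    [0,0,0,0,0,0,38],
    [0,0,0,0,0,0,30],
    [0,0,0,0,0,0,30],
    [0,0,0,0,0,0,30],
    [0,0,0,0,0,0,30]
  ]
}}

```text
time: 3.25
tool_pos: [398.1, 295.4, 5.7]
ee_rot: [[-0.178, 0.984, 0.002], [0.984, 0.178, 0.002], [0.002, 0.002, -1.0]]
ft_force: [-1.4, -0.3, 6.8]
gripper_width: 43.2
grasp_force: 40.7
```

Emit:
{"name": "apply_moves", "arguments": {
  "series": [
    [0,0,-30,0,0,0,30],
    [0,0,-70,0,0,0,30],
    [-25,17,-100,0,0,0,30],
    [-60,40,-110,0,0,0,30],
    [-100,67,-110,0,0,0,30]
  ]
}}

```text
time: 3.88
tool_pos: [482.1, 208.5, 115.9]
ee_rot: [[-0.18, 0.984, 0.002], [0.984, 0.18, 0.003], [0.002, 0.003, -1.0]]
ft_force: [0.2, -0.4, -1.7]
gripper_width: 42.7
grasp_force: 41.3
```

Emit:
{"name": "apply_moves", "arguments": {
  "series": [
    [-40,27,0,0,0,0,30],
    [-80,54,0,0,0,0,30],
    [-120,81,0,0,0,0,30],
    [-160,108,0,0,0,0,30],
    [-191,129,0,0,0,0,30]
  ]
}}

```text
time: 4.5
tool_pos: [642.9, 40.6, 114.3]
ee_rot: [[-0.176, 0.984, 0.0], [0.984, 0.176, -0.001], [-0.001, 0.0, -1.0]]
ft_force: [0.3, 0.9, -0.4]
gripper_width: 42.8
grasp_force: 41.2
```

Emit:
{"name": "apply_moves", "arguments": {
  "series": [
    [0,0,10,0,0,0,30],
    [0,0,20,0,0,0,30],
    [0,0,30,0,0,0,30],
    [0,0,30,0,0,0,30],
    [0,0,30,0,0,0,30]
  ]
}}

```text
time: 5.12
tool_pos: [641.7, 43.8, 84.3]
ee_rot: [[-0.179, 0.984, -0.0], [0.984, 0.179, 0.0], [0.0, -0.0, -1.0]]
ft_force: [-0.6, -0.2, -1.4]
gripper_width: 43.1
grasp_force: 41.2
```

```bash
python3 -c "
from h import *
to('c',28)"
```

```text
5.12 pos [641.7  43.8  84.3] shift [ 0.1  1.6 56.3] turn [-0.    -0.     0.003] w 43.1 F [-0.6 -0.2 -1.4] g 41.24597134301439
```

Emit:
{"name": "apply_moves", "arguments": {
  "series": [
    [0,1.5,20,0,0,0,30],
    [0,1.5,40,0,0,0,30],
    [0,1.5,51,0,0,0,30],
    [0,1.5,56,0,0,0,30],
    [0,1.5,56,0,0,0,30]
  ]
}}

```text
time: 5.75
tool_pos: [643.4, 43.0, 28.2]
ee_rot: [[-0.178, 0.984, -0.0], [0.984, 0.178, -0.0], [-0.0, -0.0, -1.0]]
ft_force: [0.5, -0.2, -1.5]
gripper_width: 42.6
grasp_force: 41.2
```

Emit:
{"name": "apply_moves", "arguments": {
  "series": [
    [0,0,0.5,0,0,0,30],
    [0,0,0.5,0,0,0,30],
    [0,0,0.5,0,0,0,46],
    [0,0,0.5,0,0,0,54],
    [0,0,0.5,0,0,0,58]
  ]
}}

```text
time: 6.38
tool_pos: [643.5, 43.3, 27.9]
ee_rot: [[-0.178, 0.984, 0.0], [0.984, 0.178, 0.0], [0.0, 0.0, -1.0]]
ft_force: [0.7, -0.4, 1.1]
gripper_width: 58.1
grasp_force: 0.0
```

Emit:
{"name": "apply_moves", "arguments": {
  "series": [
    [0,0,0,0,0,0,58],
    [0,0,-20,0,0,0,58],
    [0,0,-60,0,0,0,60],
    [0,0,-80,0,0,0,66],
    [0,0,-80,0,0,0,66]
  ]
}}

```text
time: 7.0
tool_pos: [645.4, 43.3, 110.7]
ee_rot: [[-0.178, 0.984, 0.005], [0.984, 0.178, 0.001], [0.0, 0.006, -1.0]]
ft_force: [0.1, -0.8, 0.2]
gripper_width: 65.9
grasp_force: 0.0
```

```bash
python3 -c "
from h import *
to('widest',105)
to('widest',4)"
```

```text
7.0 pos [645.4  43.3 110.7] shift [  57.2 -171.7    4.7] turn [ 0.006 -0.     0.002] w 65.9 F [ 0.1 -0.8  0.2] g 0.0
7.0 pos [645.4  43.3 110.7] shift [  57.2 -172.3  105.7] turn [ 0.006 -0.     0.002] w 65.9 F [ 0.1 -0.8  0.2] g 0.0
```

Emit:
{"name": "apply_moves", "arguments": {
  "series": [
    [17,-50,0,0,0,0,70],
    [33,-100,0,0,0,0,70],
    [50,-150,0,0,0,0,70],
    [57,-170,0,0,0,0,70],
    [57,-170,0,0,0,0,70]
  ]
}}

```text
time: 7.62
tool_pos: [463.0, 69.3, 106.4]
ee_rot: [[-0.18, 0.984, -0.004], [0.984, 0.18, 0.0], [0.001, -0.004, -1.0]]
ft_force: [0.2, 0.2, 0.3]
gripper_width: 70.5
grasp_force: 0.0
```

```bash
python3 -c "
from h import *
p=env.grab_frame('top');w=cloud(p)
for n in('c','widest'):
    x,y=G[n];m=(np.hypot(w[...,0]-x,w[...,1]-y)<34)&(w[...,2]>25)&(w[...,2]<62)
    print(n,cv2.minEnclosingCircle(w[m][:,:2].astype(np.float32)) if m.sum() else 0,m.sum(),np.median(w[m][:,2]))
to('widest',4)"
```

```text
c ((643.33642578125, 44.953426361083984), 33.021942138671875) 392 53.4354801576046
widest 0 0 nan
7.67 pos [465.3  69.3 107.2] shift [ -0.4   1.  103.2] turn [-0.001 -0.     0.003] w 69.8 F [ 0.1 -0.8  1.1] g 0.0
  return _methods._mean(a, axis=axis, dtype=dtype,
  ret = ret.dtype.type(ret / rcount)
```

Emit:
{"name": "apply_moves", "arguments": {
  "series": [
    [0,1,40,0,0,0,70],
    [0,1,75,0,0,0,70],
    [0,1,95,0,0,0,70],
    [0,1,103,0,0,0,70],
    [0,1,103,0,0,0,70]
  ]
}}

```text
time: 8.3
tool_pos: [467.8, 68.8, 4.4]
ee_rot: [[-0.177, 0.984, 0.0], [0.984, 0.177, -0.001], [-0.001, -0.0, -1.0]]
ft_force: [-0.4, -0.2, 0.8]
gripper_width: 69.9
grasp_force: 0.0
```

Emit:
{"name": "apply_moves", "arguments": {
  "series": [
    [0,0,0,0,0,0,50],
    [0,0,0,0,0,0,40],
    [0,0,0,0,0,0,40],
    [0,0,0,0,0,0,40],
    [0,0,0,0,0,0,40]
  ]
}}

```text
time: 8.93
tool_pos: [468.0, 69.3, 5.8]
ee_rot: [[-0.178, 0.984, 0.002], [0.984, 0.178, 0.001], [0.0, 0.002, -1.0]]
ft_force: [-0.2, -0.5, 6.8]
gripper_width: 52.6
grasp_force: 42.9
```

```bash
python3 -c "
from h import *
to('d',110)"
```

```text
8.93 pos [468.   69.3   5.8] shift [  16.1  168.2 -103.9] turn [ 0.002 -0.     0.002] w 52.6 F [-0.2 -0.5  6.8] g 42.9095130530186
```

Emit:
{"name": "apply_moves", "arguments": {
  "series": [
    [0,0,-30,0,0,0,40],
    [0,0,-70,0,0,0,40],
    [2,20,-100,0,0,0,40],
    [6,60,-106,0,0,0,40],
    [10,100,-106,0,0,0,40]
  ]
}}

```text
time: 9.55
tool_pos: [564.5, 97.9, 111.5]
ee_rot: [[-0.179, 0.984, 0.001], [0.984, 0.179, 0.002], [0.001, 0.002, -1.0]]
ft_force: [0.8, 0.3, -2.7]
gripper_width: 52.3
grasp_force: 43.6
```

Emit:
{"name": "apply_moves", "arguments": {
  "series": [
    [3,35,0,0,0,0,40],
    [6,68,0,0,0,0,40],
    [6,68,10,0,0,0,40],
    [6,68,25,0,0,0,40],
    [6,68,25,0,0,0,40]
  ]
}}

```text
time: 10.18
tool_pos: [625.7, 114.2, 82.7]
ee_rot: [[-0.178, 0.984, -0.007], [0.984, 0.178, -0.001], [-0.0, -0.007, -1.0]]
ft_force: [-0.2, 0.4, -2.7]
gripper_width: 52.4
grasp_force: 43.5
```

```bash
python3 -c "
from h import *
to('d',28)"
```

```text
10.18 pos [625.7 114.2  82.7] shift [-0.1  5.2 54.7] turn [-0.007  0.     0.002] w 52.4 F [-0.2  0.4 -2.7] g 43.53926433774177
```

Emit:
{"name": "apply_moves", "arguments": {
  "series": [
    [0,2,15,0,0,0,40],
    [0,2,30,0,0,0,40],
    [0,2,40,0,0,0,40],
    [0,2,40,0,0,0,40],
    [0,2,40,0,0,0,40]
  ]
}}

```text
time: 10.8
tool_pos: [631.7, 115.2, 46.0]
ee_rot: [[-0.178, 0.984, 0.001], [0.984, 0.178, 0.0], [-0.0, 0.001, -1.0]]
ft_force: [-1.0, -0.0, -2.8]
gripper_width: 52.4
grasp_force: 43.6
```

```bash
python3 -c "
from h import *
to('d',28)"
```

```text
10.8 pos [631.7 115.2  46. ] shift [ 0.  -1.4 18. ] turn [0.001 0.    0.002] w 52.4 F [-1.  -0.  -2.8] g 43.58302614942659
```

Emit:
{"name": "apply_moves", "arguments": {
  "series": [
    [0,-1,8,0,0,0,40],
    [0,-1,14,0,0,0,40],
    [0,-1,18.5,0,0,0,40],
    [0,-1,18.5,0,0,0,40],
    [0,-1,18.5,0,0,0,40]
  ]
}}

```text
time: 11.42
tool_pos: [630.2, 115.1, 27.9]
ee_rot: [[-0.178, 0.984, -0.001], [0.984, 0.178, 0.0], [0.001, -0.001, -1.0]]
ft_force: [-3.7, -0.3, 5.0]
gripper_width: 52.7
grasp_force: 44.3
```

Emit:
{"name": "apply_moves", "arguments": {
  "series": [
    [0,0,0,0,0,0,40],
    [0,0,0,0,0,0,56],
    [0,0,0,0,0,0,62],
    [0,0,0,0,0,0,68],
    [0,0,0,0,0,0,68]
  ]
}}

```text
time: 12.05
tool_pos: [630.5, 115.1, 27.2]
ee_rot: [[-0.178, 0.984, 0.0], [0.984, 0.178, -0.0], [-0.0, 0.0, -1.0]]
ft_force: [-0.6, -0.2, 0.3]
gripper_width: 68.1
grasp_force: 0.0
```

Emit:
{"name": "apply_moves", "arguments": {
  "series": [
    [0,0,-20,0,0,0,68],
    [0,0,-50,0,0,0,68],
    [0,0,-80,0,0,0,60],
    [-20,-30,-80,0,0,0,52],
    [-40,-60,-80,0,0,0,50]
  ]
}}

```text
time: 12.68
tool_pos: [579.3, 64.8, 109.6]
ee_rot: [[-0.179, 0.984, 0.004], [0.984, 0.179, 0.001], [0.0, 0.004, -1.0]]
ft_force: [-0.7, -0.4, 0.4]
gripper_width: 50.2
grasp_force: 0.0
```

```bash
python3 -c "
from h import *
to('third',105)"
```

```text
12.68 pos [579.3  64.8 109.6] shift [-104.2 -169.     3.9] turn [ 0.004 -0.     0.003] w 50.2 F [-0.7 -0.4  0.4] g 0.0
```

Emit:
{"name": "apply_moves", "arguments": {
  "series": [
    [-27,-43,0,0,0,0,50],
    [-54,-87,0,0,0,0,50],
    [-80,-130,0,0,0,0,50],
    [-104,-168.5,2,0,0,0,50],
    [-104,-168.5,2,0,0,0,50]
  ]
}}

```text
time: 13.3
tool_pos: [428.1, -69.9, 105.7]
ee_rot: [[-0.171, 0.985, -0.001], [0.985, 0.171, 0.002], [0.002, -0.001, -1.0]]
ft_force: [0.1, 0.8, 0.0]
gripper_width: 50.1
grasp_force: 0.0
```

Emit:
{"name": "apply_moves", "arguments": {
  "series": [
    [0,0,30,0,0,0,50],
    [0,0,50,0,0,0,50],
    [0,0,60,0,0,0,50],
    [0,0,60,0,0,0,50],
    [0,0,60,0,0,0,50]
  ]
}}

```text
time: 13.92
tool_pos: [432.3, -67.2, 46.0]
ee_rot: [[-0.178, 0.984, 0.002], [0.984, 0.178, 0.0], [-0.0, 0.002, -1.0]]
ft_force: [0.2, -0.7, 0.3]
gripper_width: 49.9
grasp_force: 0.0
```

```bash
python3 -c "
from h import *
to('third',4)"
```

```text
13.93 pos [432.3 -67.2  46. ] shift [-0.7 -0.8 42. ] turn [0.002 0.    0.002] w 49.9 F [ 0.2 -0.7  0.3] g 0.0
```

Emit:
{"name": "apply_moves", "arguments": {
  "series": [
    [0,0,20,0,0,0,50],
    [0,0,34,0,0,0,50],
    [-0.5,-0.5,41.5,0,0,0,50],
    [-0.5,-0.5,41.5,0,0,0,50],
    [-0.5,-0.5,41.5,0,0,0,40]
  ]
}}

```text
time: 14.55
tool_pos: [431.1, -68.0, 4.1]
ee_rot: [[-0.178, 0.984, 0.001], [0.984, 0.178, -0.0], [-0.0, 0.001, -1.0]]
ft_force: [-0.1, -0.5, -0.1]
gripper_width: 40.1
grasp_force: 0.0
```

Emit:
{"name": "apply_moves", "arguments": {
  "series": [
    [0,0,0,0,0,0,30],
    [0,0,0,0,0,0,22],
    [0,0,0,0,0,0,22],
    [0,0,0,0,0,0,22],
    [0,0,0,0,0,0,22]
  ]
}}

```text
time: 15.18
tool_pos: [431.2, -68.0, 4.4]
ee_rot: [[-0.178, 0.984, 0.001], [0.984, 0.178, 0.0], [0.0, 0.001, -1.0]]
ft_force: [-0.9, -0.4, 7.0]
gripper_width: 32.7
grasp_force: 40.0
```

```bash
python3 -c "
from h import *
to('b',110)"
```

```text
15.18 pos [431.2 -68.    4.4] shift [   0.4  228.6 -105.4] turn [ 0.001 -0.     0.002] w 32.7 F [-0.9 -0.4  7. ] g 39.96555173420347
```

Emit:
{"name": "apply_moves", "arguments": {
  "series": [
    [0,0,-30,0,0,0,22],
    [0,0,-70,0,0,0,22],
    [0,20,-100,0,0,0,22],
    [0,60,-106,0,0,0,22],
    [0,105,-106,0,0,0,22]
  ]
}}

```text
time: 15.8
tool_pos: [535.4, -48.7, 110.8]
ee_rot: [[-0.178, 0.984, 0.002], [0.984, 0.178, 0.001], [0.001, 0.002, -1.0]]
ft_force: [1.2, -0.1, 0.4]
gripper_width: 32.8
grasp_force: 40.1
```

Emit:
{"name": "apply_moves", "arguments": {
  "series": [
    [0,45,0,0,0,0,22],
    [0,85,0,0,0,0,22],
    [0,115,0,0,0,0,22],
    [0,123.5,10,0,0,0,22],
    [0,123.5,20,0,0,0,22]
  ]
}}

```text
time: 16.42
tool_pos: [654.5, -27.2, 88.3]
ee_rot: [[-0.178, 0.984, -0.002], [0.984, 0.178, -0.0], [0.0, -0.002, -1.0]]
ft_force: [-1.0, -0.6, -0.1]
gripper_width: 32.6
grasp_force: 40.1
```

Emit:
{"name": "apply_moves", "arguments": {
  "series": [
    [0,0,15,0,0,0,22],
    [0,0,30,0,0,0,22],
    [0,0,40,0,0,0,22],
    [0,0,40,0,0,0,22],
    [0,0,40,0,0,0,22]
  ]
}}

```text
time: 17.05
tool_pos: [656.0, -27.3, 50.2]
ee_rot: [[-0.178, 0.984, 0.001], [0.984, 0.178, -0.0], [-0.0, 0.001, -1.0]]
ft_force: [0.5, -0.2, -0.4]
gripper_width: 33.2
grasp_force: 40.1
```

```bash
python3 -c "
from h import *
to('b',27.5)"
```

```text
17.05 pos [656.  -27.3  50.2] shift [ 0.3  0.  22.7] turn [0.001 0.    0.002] w 33.2 F [ 0.5 -0.2 -0.4] g 40.06342002307065
```

Emit:
{"name": "apply_moves", "arguments": {
  "series": [
    [0,0,10,0,0,0,22],
    [0,0,18,0,0,0,22],
    [0,0,23.5,0,0,0,22],
    [0,0,23.5,0,0,0,22],
    [0,0,23.5,0,0,0,22]
  ]
}}

```text
time: 17.68
tool_pos: [655.4, -27.1, 26.5]
ee_rot: [[-0.178, 0.984, -0.001], [0.984, 0.178, 0.0], [0.0, -0.0, -1.0]]
ft_force: [-2.4, 0.2, 3.7]
gripper_width: 32.5
grasp_force: 40.4
```

Emit:
{"name": "apply_moves", "arguments": {
  "series": [
    [0,0,0,0,0,0,22],
    [0,0,0,0,0,0,36],
    [0,0,0,0,0,0,42],
    [0,0,0,0,0,0,48],
    [0,0,0,0,0,0,48]
  ]
}}

```text
time: 18.3
tool_pos: [655.6, -27.2, 26.1]
ee_rot: [[-0.178, 0.984, 0.0], [0.984, 0.178, -0.0], [-0.0, 0.0, -1.0]]
ft_force: [-0.4, -0.8, 0.1]
gripper_width: 48.2
grasp_force: 0.0
```

Emit:
{"name": "apply_moves", "arguments": {
  "series": [
    [0,0,-20,0,0,0,48],
    [0,0,-50,0,0,0,48],
    [0,0,-85,0,0,0,48],
    [-30,-30,-85,0,0,0,40],
    [-60,-60,-85,0,0,0,38]
  ]
}}

```text
time: 18.92
tool_pos: [608.3, -97.4, 113.9]
ee_rot: [[-0.18, 0.984, 0.004], [0.984, 0.18, -0.0], [-0.001, 0.004, -1.0]]
ft_force: [-0.5, -0.5, -0.2]
gripper_width: 37.8
grasp_force: 0.0
```

```bash
python3 -c "
from h import *
G['narrowest']=(418.5,-283.4)
to('narrowest',105)"
```

```text
18.93 pos [608.3 -97.4 113.9] shift [-148.8 -220.2    8.1] turn [0.004 0.001 0.004] w 37.8 F [-0.5 -0.5 -0.2] g 0.0
```

Emit:
{"name": "apply_moves", "arguments": {
  "series": [
    [-32,-46,0,0,0,0,38],
    [-64,-93,0,0,0,0,38],
    [-96,-140,0,0,0,0,38],
    [-128,-187,0,0,0,0,38],
    [-149,-219,0,0,0,0,38]
  ]
}}

```text
time: 19.55
tool_pos: [416.2, -285.3, 112.8]
ee_rot: [[-0.174, 0.985, 0.002], [0.985, 0.174, -0.001], [-0.001, 0.002, -1.0]]
ft_force: [0.2, -0.3, -0.3]
gripper_width: 38.0
grasp_force: 0.0
```

Emit:
{"name": "apply_moves", "arguments": {
  "series": [
    [0,0,0,0,0,0,38],
    [0,0,25,0,0,0,38],
    [0,0,50,0,0,0,38],
    [0,0,60,0,0,0,38],
    [0,0,60,0,0,0,38]
  ]
}}

```text
time: 20.18
tool_pos: [418.7, -282.1, 51.3]
ee_rot: [[-0.179, 0.984, -0.0], [0.984, 0.179, 0.0], [0.0, -0.0, -1.0]]
ft_force: [0.4, 0.5, -0.3]
gripper_width: 38.2
grasp_force: 0.0
```

```bash
python3 -c "
from h import *
G['narrowest']=(418.5,-283.4)
to('narrowest',4)"
```

```text
20.18 pos [ 418.7 -282.1   51.3] shift [-1.3 -0.4 47.3] turn [-0.    -0.     0.003] w 38.2 F [ 0.4  0.5 -0.3] g 0.0
```

Emit:
{"name": "apply_moves", "arguments": {
  "series": [
    [-1,0,20,0,0,0,38],
    [-1,0,36,0,0,0,38],
    [-1,0,47,0,0,0,38],
    [-1,0,47,0,0,0,38],
    [-1,0,47,0,0,0,34]
  ]
}}

```text
time: 20.8
tool_pos: [418.7, -283.8, 4.6]
ee_rot: [[-0.178, 0.984, 0.001], [0.984, 0.178, -0.0], [-0.0, 0.0, -1.0]]
ft_force: [-0.2, 0.1, 0.1]
gripper_width: 34.2
grasp_force: 0.0
```

Emit:
{"name": "apply_moves", "arguments": {
  "series": [
    [0,0,0,0,0,0,26],
    [0,0,0,0,0,0,14],
    [0,0,0,0,0,0,14],
    [0,0,0,0,0,0,14],
    [0,0,0,0,0,0,14]
  ]
}}

```text
time: 21.42
tool_pos: [419.0, -283.9, 5.0]
ee_rot: [[-0.178, 0.984, 0.001], [0.984, 0.178, -0.0], [-0.0, 0.001, -1.0]]
ft_force: [-1.0, 1.2, 4.8]
gripper_width: 22.4
grasp_force: 39.4
```

```bash
python3 -c "
from h import *
to('a',110)"
```

```text
21.43 pos [ 419.  -283.9    5. ] shift [ 138.5  278.7 -104.8] turn [0.001 0.    0.002] w 22.4 F [-1.   1.2  4.8] g 39.36787052080035
```

Emit:
{"name": "apply_moves", "arguments": {
  "series": [
    [0,0,-30,0,0,0,14],
    [0,0,-70,0,0,0,14],
    [8,16,-100,0,0,0,14],
    [22,45,-106,0,0,0,14],
    [42,85,-106,0,0,0,14]
  ]
}}

```text
time: 22.05
tool_pos: [494.9, -227.8, 111.2]
ee_rot: [[-0.175, 0.985, 0.002], [0.985, 0.175, -0.001], [-0.001, 0.002, -1.0]]
ft_force: [0.3, -0.1, -1.4]
gripper_width: 22.9
grasp_force: 39.4
```

Emit:
{"name": "apply_moves", "arguments": {
  "series": [
    [22,44,0,0,0,0,14],
    [44,88,0,0,0,0,14],
    [66,132,0,0,0,0,14],
    [86,172,0,0,0,0,14],
    [96.5,193.5,0,0,0,0,14]
  ]
}}

```text
time: 22.68
tool_pos: [669.6, -93.8, 109.2]
ee_rot: [[-0.182, 0.983, -0.0], [0.983, 0.182, 0.001], [0.001, 0.0, -1.0]]
ft_force: [-0.5, -0.6, -1.5]
gripper_width: 22.6
grasp_force: 39.4
```

Emit:
{"name": "apply_moves", "arguments": {
  "series": [
    [0,0,15,0,0,0,14],
    [0,0,35,0,0,0,14],
    [0,0,55,0,0,0,14],
    [0,0,60,0,0,0,14],
    [0,0,60,0,0,0,14]
  ]
}}

```text
time: 23.3
tool_pos: [666.9, -98.3, 49.5]
ee_rot: [[-0.177, 0.984, -0.002], [0.984, 0.177, -0.0], [0.0, -0.002, -1.0]]
ft_force: [0.5, 0.7, -0.6]
gripper_width: 22.7
grasp_force: 39.4
```

```bash
python3 -c "
from h import *
to('a',27)"
```

```text
23.3 pos [666.9 -98.3  49.5] shift [-0.   1.6 22.5] turn [-0.002 -0.     0.001] w 22.7 F [ 0.5  0.7 -0.6] g 39.364874297752976
```

Emit:
{"name": "apply_moves", "arguments": {
  "series": [
    [0,1,10,0,0,0,14],
    [0,1,18,0,0,0,14],
    [0,1,23,0,0,0,14],
    [0,1,23,0,0,0,14],
    [0,1,23,0,0,0,14]
  ]
}}

```text
time: 23.92
tool_pos: [668.9, -97.4, 27.2]
ee_rot: [[-0.178, 0.984, 0.0], [0.984, 0.178, -0.0], [-0.0, 0.0, -1.0]]
ft_force: [-0.5, -0.8, -0.8]
gripper_width: 23.1
grasp_force: 39.4
```

Emit:
{"name": "apply_moves", "arguments": {
  "series": [
    [0,0,0,0,0,0,14],
    [0,0,0,0,0,0,26],
    [0,0,0,0,0,0,32],
    [0,0,0,0,0,0,38],
    [0,0,0,0,0,0,38]
  ]
}}

```text
time: 24.55
tool_pos: [668.8, -97.5, 27.3]
ee_rot: [[-0.178, 0.984, 0.0], [0.984, 0.178, -0.0], [-0.0, 0.0, -1.0]]
ft_force: [0.3, 0.4, -0.4]
gripper_width: 38.2
grasp_force: 0.0
```

Emit:
{"name": "apply_moves", "arguments": {
  "series": [
    [0,0,-20,0,0,0,38],
    [0,0,-50,0,0,0,38],
    [0,0,-100,0,0,0,38],
    [-40,-40,-130,0,0,0,40],
    [-80,-80,-140,0,0,0,40]
  ]
}}

```text
time: 25.18
tool_pos: [606.5, -191.6, 172.0]
ee_rot: [[-0.181, 0.984, 0.007], [0.984, 0.181, -0.002], [-0.003, 0.007, -1.0]]
ft_force: [-0.0, -0.9, 0.3]
gripper_width: 39.8
grasp_force: 0.0
```

Emit:
{"name": "apply_moves", "arguments": {
  "series": [
    [-40,-40,0,0,0,0,40],
    [-80,-80,0,0,0,0,40],
    [-100,-100,0,0,0,0,40],
    [-100,-100,0,0,0,0,40],
    [-100,-100,0,0,0,0,40]
  ]
}}

```text
time: 25.8
tool_pos: [525.1, -305.5, 168.1]
ee_rot: [[-0.179, 0.984, 0.002], [0.984, 0.179, 0.001], [0.0, 0.002, -1.0]]
ft_force: [0.3, 0.4, -0.1]
gripper_width: 40.0
grasp_force: 0.0
```

```bash
python3 - <<'E'
from h import *
for cam in("top","scene"):
    p=env.grab_frame(cam);save(p,cam+"1.png");w=cloud(p)
    for n in "abcd":
        x,y=G[n];m=(np.hypot(w[...,0]-x,w[...,1]-y)<34)&(w[...,2]>50)&(w[...,2]<60)
        print(cam,n,G[n],cv2.minEnclosingCircle(w[m][:,:2].astype(np.float32)) if m.sum() else 0,m.sum())
    for d in env.silhouettes("ring_a",p): print(d["score"],np.nanmedian(w[d["region"]],0).round(1))
to('a',100)
E
```

```text
top a (668.5, -98) ((666.7467651367188, -97.35203552246094), 11.798548698425293) 96
top b (656, -27) ((654.2910766601562, -27.510089874267578), 16.7891902923584) 200
top c (643.2, 44.2) ((642.7587890625, 43.481117248535156), 21.866943359375) 334
top d (630.4, 115) ((629.352294921875, 115.6139144897461), 27.00722312927246) 504
0.88 [651.1 -26.1  22.5]
0.6 [666.5 -97.9  22.2]
0.49 [634.2  32.5  22.6]
scene a (668.5, -98) ((669.3389282226562, -97.27794647216797), 12.395095825195312) 95
scene b (656, -27) ((655.7893676757812, -25.887451171875), 17.63469696044922) 169
scene c (643.2, 44.2) ((643.5616455078125, 45.694183349609375), 23.668678283691406) 251
scene d (630.4, 115) ((629.1957397460938, 115.48701477050781), 27.950313568115234) 343
0.88 [ 676.  -105.6   22.9]
0.69 [656.   28.9  22.8]
0.65 [667.8 -35.2  23. ]
0.5 [656.8 122.1  23.1]
26.0 pos [ 525.2 -304.7  167.2] shift [177.2 178.4  67.4] turn [ 0.    -0.001  0.006] w 39.9 F [-0.7  0.  -0.1] g 0.0
```

View pics/top1.png

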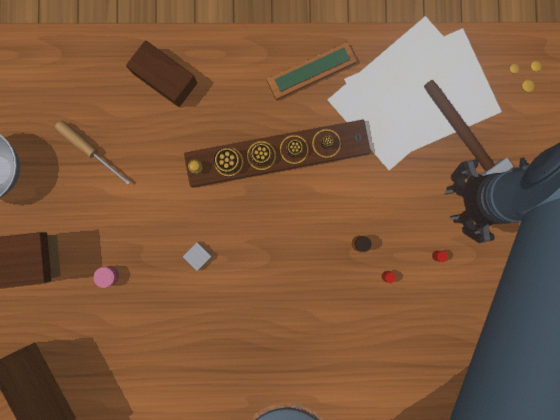

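The picture shows the four boxes centred on their rings, from widest at (228,162) beside the knob to narrowest at (327,143). The decoys haven't moved and the gripper is clear.

```bash
python3 -c "
from h import *
print(env.finish_job())"
```

```text
the job is handed in; nothing more can be done
None
```

The job is handed in: all four boxes stand on their rings in order of width, widest next to the knob, each measured within about 2 mm of its ring's centre, with the arm clear after 26 s; no verdict was returned.

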